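Tip the drained tube rack onto its base and slide it up to the rack reader

TASK

The empty blue tube rack has been left to drain on its long side, with its tube holes facing sideways away from the white rack reader. Without gripping or lifting it, push it over so that it sits on its white base with the holes facing up, then push it along the bench until its long side is flush against the front of the reader, with its whole length in front of the reader. Leave the bottle, the jar and the tip box where they are.

Things in the scene. Friction and masses are not known exactly. Their poses are not given: they have to be found in the camera images.
- rack: Loose blue tube rack, a uniform block 120 (own x) x 85 (own y) x 45 mm (own z), 0.13 to 0.25 kg, origin at its centre. z points out of the face with 24 dark holes (drawn only); the opposite face is the white base, its middle (108 x 73) 2 mm proud. Starts on a long side, y up, origin 42.5 mm high, z level and away from the reader within 18 degrees. On its base: z up, origin 22.5 mm high.
- rack_base_edge (a point): Middle of the rack's lower base edge as it stands at the start (its 120 mm edge nearest the reader, at bench height). The rack tips about this edge towards the reader; leaned past 28 degrees it falls onto its base by itself, ending some 25 to 85 mm short of the reader. Axes as the rack's.
- reader: White rack reader with navy blue cover, fixed: 200 mm wide, 100 mm deep, 60 mm high at the flat upright front, 81 mm at the cover. The front, with a dark window strip, is turned to the robot. Origin: middle of the foot of the front, at bench height. Own x: level, from the front into the reader (the way to push the rack); y: level, along the front; z up.
- bottle: Bystander: loose amber bottle with a white cap, 48 mm across, 110 mm high, standing; origin at the centre of its underside, z up.
- jar: Bystander: loose white jar with a red cap, 56 mm across, 70 mm high, standing; origin at the centre of its underside, z up.
- tipbox: Bystander: loose closed pipette tip box, grey with a yellow lid, 72 x 72 x 60 mm; origin at the centre of its underside, z up.
Things that resemble listed ones, but are neither listed nor needed, are in the scene too. What is shaped like the rack but turquoise or yellow is not meant.

How it is judged:
By the outcome, as a careful person would: the job done as asked, in the order asked, and still so for the second after the job is handed in, with the robot touching nothing.
It also fails if it takes over 42 s, if anything falls off the work surface, if the arm or the gripper's body presses on something with over 40 N, if the wrist force passes 120 N, or if a joint passes its speed limit or range.

ROBOT

A 6-joint arm with a two-finger parallel gripper is mounted at the origin on the work surface. World frame = base frame: x ahead of the robot, y to its left, z up, the work surface at z = 0. Lengths are in m, angles in rad, forces in N, time in s.
With the tool pointing down it reaches from about 0.35 to 0.775 m from the base axis. Payload 7.3 kg.
Tool frame: the origin (TCP) lies between the finger pads; the fingertips stand robot.tcp_to_tips ahead of it and the grasp point (between the pads) lies 2 mm behind it (robot.tcp_to_tips is the distance from the TCP to the fingertips, in m); y points along the fingers, x is the direction in which the jaws open and shut, and the axes are right-handed (so a half turn about y gives the same grasp; the last joint's range is limited). The gripper opens to 92 mm and grips with 3 to 60 N. Pads are 19 mm wide; open, the fingers measure 130 mm over their backs; the gripper's body (75 mm by 190 mm) begins 47 mm behind the grasp point.
Start: joints at [-1.397, 0.342, 1.524, -0, 1.275, -0.146], TCP at [0.165, -0.498, 0.244] pointing down, gripper open.
Joint ranges: [-2.53, 2.53], [-0.77, 2.02], [0.04, 2.7], [-1, 4.14], [0.28, 2.66], [-3.11, 3.11]. Speed limits (rad/s): [2.57, 2.57, 3.14, 3.14, 3.14, 3.14].

INTERFACE

Orientations are given as [roll, pitch, yaw] about the fixed x, y, z axes, in that order (R = Rz(yaw) Ry(pitch) Rx(roll)).
In Python, from cell import status, read_camera, get_calibration, robot gives the robot as it stands.
- The arm moves only by the shell command python3 -m creep 'ROWS' [FORCE]. ROWS is JSON, a list of rows, each an object of numbers: "dx", "dy", "dz": the shift along the tool's x, y, z in m; "rx", "ry", "rz": the turn, a rotation vector about the tool's x, y, z in rad; "gripper": the opening, from 0 (shut) to 1 (fully open). A call has 1 to 20 rows; each row is the pose to reach, as a shift and turn from the pose commanded when the call began, along the tool's axes at that moment; what a row does not reach only later rows make up. A row lasts 1/8 s, in which the tool goes at most 62.5 mm and 10.7 degrees, less where a joint would pass 70% of its speed; a pose out of reach is approached as far as the arm can. A call with a gripper value outside its range is refused whole. The fingers move at their own pace and stop on an object; FORCE is the grip in N (left out, the last holds). Time passes only in rows, so rows that repeat a pose let the fingers close. It gives the time, the measured TCP pose, the force and the opening at its end, in the units of the state.
- status.observe(): the state, without advancing time (a new reading comes with each control period).
- read_camera(name): name is "scene" or "side" or "wrist"; returns (picture, depth): 400x640x3 uint8, red, green, blue; 400x640 float32, m along the optical axis (not along the pixel's ray), 0 where there is no reading.
- get_calibration(name): a dict with "fx", "fy", "cx", "cy" (pixels), "xyz" and "rotation" of the camera in the world; the wrist camera has in their place "mount" (4x4, takes a point from camera to tool coordinates, whose origin is the TCP and whose axes are the tool frame's). Camera axes: x right, y down, z forward; pixel columns grow to the right and rows downward; lengths in m; the calibration is good to about 2 mm. A picture is of the moment at which its call begins: read the wrist's pose just before it. get_calibration takes no time and is no camera call.
- robot.hand_in(): hands the job in, once; it reports no verdict.
The state is a dict: "time": time; "qpos": joint angles; "qvel": joint speeds; "joint_efforts": joint torques, N m; "tool_pos": TCP position; "tool_rot": TCP orientation; "contact_force": force on the tool from outside, world axes, zero at the start; "torque": the same for the moment, N m; "opening": finger opening in m.
Only numpy, scipy, OpenCV 4.12 (cv2) and the standard library are available. Lean on these libraries where they do the work, as an engineer would, in place of code of your own. Each camera call takes 0.05 s, during which the arm holds its last target.

## Working session

There is one attempt and no reset: what is moved stays moved. The work goes in short steps, Python scripts to look and compute and a shell command to move; the robot and the scene stay as the last step left them, time stands still between calls to the robot, and variables do not carry over. Pictures are saved under pics/ and viewed, and the job is handed in when it is done.

```bash
ls; mkdir -p pics; cat > h.py <<'E'
import numpy as np, cv2
from cell import status, read_camera, get_calibration, robot
from scipy.spatial.transform import Rotation as R
def grab(name,tag):
    s=status.observe()
    p,d=read_camera(name); cv2.imwrite(f'pics/{tag}.png',p[:,:,::-1]); np.savez(f'{tag}.npz',p=p,d=d,tp=s['tool_pos'],tr=s['tool_rot'])
def pts(name,tag):
    z=np.load(f'{tag}.npz'); d=z['d']; c=get_calibration(name)
    v,u=np.mgrid[0:400,0:640]
    P=np.stack([(u-c['cx'])/c['fx']*d,(v-c['cy'])/c['fy']*d,d],-1)
    if 'mount' in c:
        m=np.array(c['mount']); P=P@m[:3,:3].T+m[:3,3]
        P=P@R.from_euler('xyz',z['tr']).as_matrix().T+z['tp']
    else:
        rot=np.array(c['rotation']); 
        if rot.shape!=(3,3): rot=R.from_euler('xyz',rot).as_matrix()
        P=P@rot.T+np.array(c['xyz'])
    P[d==0]=np.nan
    return z['p'],P
E
python3 - <<'E'
from h import *
print(status.observe(), robot.tcp_to_tips)
print(get_calibration('scene'));print(get_calibration('side'))
grab('scene','s0'); grab('side','d0')
E
```

```text
pics
{'time': 0.0, 'qpos': array([-1.39700661e+00,  3.42706178e-01,  1.52501980e+00, -4.04975671e-06,
        1.27536583e+00, -1.45993717e-01]), 'qvel': array([ 0.00038036, -0.00117516, -0.0004646 , -0.00038854,  0.00081136,
        0.00141355]), 'joint_efforts': array([ 2.09024515e-04, -4.31244421e+01, -2.44222820e+01,  7.19266268e-02,
        5.60265896e-02, -1.28948964e-04]), 'tool_pos': array([ 0.16499737, -0.4980048 ,  0.24305255]), 'tool_rot': array([-1.57058207e+00,  1.48376919e-03, -1.25101155e+00]), 'contact_force': array([ 0.69223617, -0.17458321,  0.35037622]), 'torque': array([-0.00729909, -0.0290919 , -0.03291295]), 'opening': 0.0915278520956774} 0.017
{'fx': 452.9546516462676, 'fy': 452.9546516462676, 'cx': 321.66647874754705, 'cy': 200.55618914734825, 'xyz': array([ 0.79190124, -0.4702954 ,  0.99156744]), 'rotation': array([-2.60264812e+00, -2.90874853e-04,  5.47936453e-01])}
{'fx': 371.3911019857651, 'fy': 371.3911019857651, 'cx': 314.4439985193942, 'cy': 198.17258905375465, 'xyz': array([0.43165374, 0.5821592 , 0.6976038 ]), 'rotation': array([-2.39367283,  0.00885735, -3.09467636])}
```

View pics/s0.png

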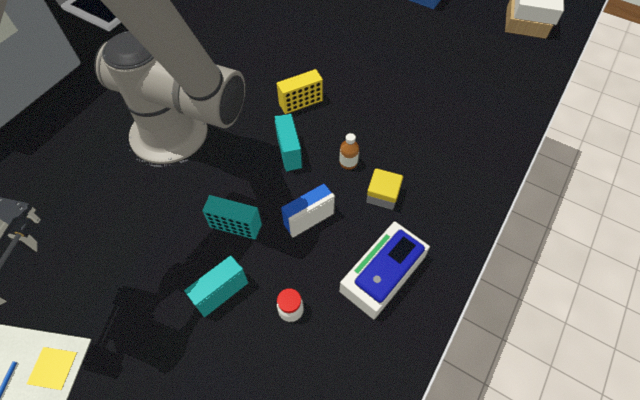

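View pics/d0.png

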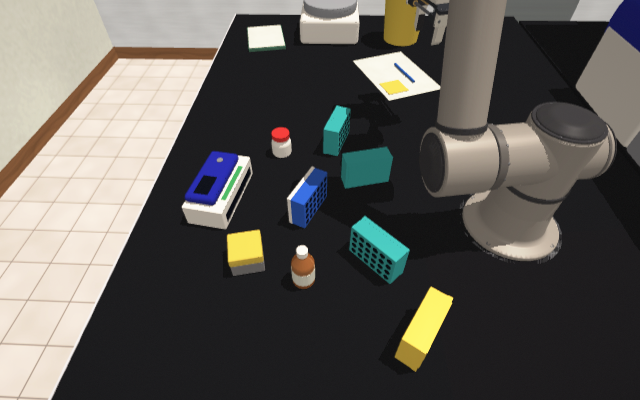

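The scene view shows the blue rack at (309,210) with its white base toward the reader at (385,268). The lookalikes are turquoise at (288,142), (232,217) and (217,286), and yellow at (300,92). Only (309,210) is blue, and in the side view it is at (308,197). The bottle is at (349,152), the tip box at (385,188) and the jar at (289,305). I'll confirm the rack in an enlarged crop and measure.

```bash
python3 - <<'E'
from h import *
a=cv2.imread('pics/s0.png')[165:325,190:440]; b=cv2.imread('pics/d0.png')[120:300,170:420]
a=cv2.resize(a,(400,256),interpolation=2);b=cv2.resize(b,(400,288),interpolation=2)
a=cv2.resize(cv2.imread('pics/s0.png')[170:250,190:350],(800,400),interpolation=2)
cv2.imwrite('pics/crop0.png',a)
def rect(Q): 
    (c,s,ang)=cv2.minAreaRect((Q*1000).astype(np.float32)); return np.round(c,1),np.round(s,1),ang,np.round(cv2.boxPoints((c,s,ang)),1).tolist()
for n,t in(('scene','s0'),('side','d0')):
    p,P=pts(n,t); hsv=cv2.cvtColor(p,cv2.COLOR_RGB2HSV); H,S,V=[hsv[...,i].astype(int) for i in range(3)]
    print(n)
    x,y,z=P[...,0],P[...,1],P[...,2]
    def show(name,m,roi):
        k=np.zeros_like(m); k[roi[1]:roi[3],roi[0]:roi[2]]=1
        m=(m&k&np.isfinite(z)).astype(np.uint8); m=m.astype(bool)
        if m.sum()<20: print(name,'none');return
        Q=P[m]; print(name,m.sum(),'z',np.round(np.percentile(Q[:,2],[2,50,98]),3),*rect(Q[:,:2]))
    if n=='scene': rr=(275,180,342,240); rd=(330,215,435,320); jr=(270,280,310,325);br=(330,130,365,172);tr=(360,165,408,210)
    else: rr=(283,165,332,230); rd=(175,145,258,232); jr=(265,123,297,162);br=(285,240,322,292);tr=(222,225,270,278)
    show('rack top',(z>.075)&(z<.095),rr); show('rack all',(z>.006)&(z<.095),rr)
    show('reader all',(z>.01)&(z<.1),rd); show('reader 60',(z>.052)&(z<.066),rd)
    show('jar',(z>.01)&(z<.08),jr); show('jar top',(z>.063)&(z<.08),jr)
    show('bottle',(z>.01)&(z<.12),br); show('tip',(z>.01)&(z<.07),tr); show('tip top',(z>.05)&(z<.07),tr)
    show('bench',(z<.006)&(z>-.03),(200,100,450,350))
E
```

```text
scene
rack top 942 z [0.077 0.085 0.088] [483.  -27.5] [120.8  47.9] 65.02178192138672 [[435.79998779296875, -72.0999984741211], [479.20001220703125, -92.30000305175781], [530.2000122070312, 17.100000381469727], [486.79998779296875, 37.29999923706055]]
rack all 1632 z [0.01  0.082 0.088] [435.7  -5.4] [121.7 152.5] 65.22126007080078 [[341.0, -28.700000762939453], [479.3999938964844, -92.5999984741211], [530.4000244140625, 17.899999618530273], [392.0, 81.80000305175781]]
reader all 4256 z [0.019 0.078 0.084] [706.9 -59.8] [201.  100.7] 80.56161499023438 [[640.7999877929688, -150.6999969482422], [740.0999755859375, -167.1999969482422], [773.0999755859375, 31.100000381469727], [673.7000122070312, 47.599998474121094]]
reader 60 1297 z [0.054 0.06  0.064] [706.9 -59.8] [201.  100.4] 80.45187377929688 [[640.7000122070312, -150.60000610351562], [739.7000122070312, -167.3000030517578], [773.0, 31.0], [674.0, 47.599998474121094]]
jar 669 z [0.014 0.068 0.073] [ 572.8 -244. ] [54.2 51.2] 35.22329330444336 [[535.9000244140625, -238.6999969482422], [565.4000244140625, -280.6000061035156], [609.7
[... 2772 characters left out ...]
203.0]]
tip 1388 z [0.012 0.059 0.062] [618.7 100.3] [ 78.7 145.8] 20.558687210083008 [[556.2999877929688, 154.6999969482422], [607.4000244140625, 18.200000762939453], [681.0999755859375, 45.79999923706055], [629.9000244140625, 182.3000030517578]]
tip top 1015 z [0.052 0.059 0.062] [606.7 130.9] [72.2 73.6] 11.65048599243164 [[563.9000244140625, 159.60000610351562], [578.7999877929688, 87.5], [649.5999755859375, 102.0999984741211], [634.7000122070312, 174.1999969482422]]
bench 46147 z [-0.003 -0.     0.003] [ 461.3 -102.6] [808.2 846.3] 2.088665723800659 [[42.099998474121094, 305.5], [72.9000015258789, -540.2000122070312], [880.5, -510.79998779296875], [849.7000122070312, 334.8999938964844]]
```

View pics/crop0.png

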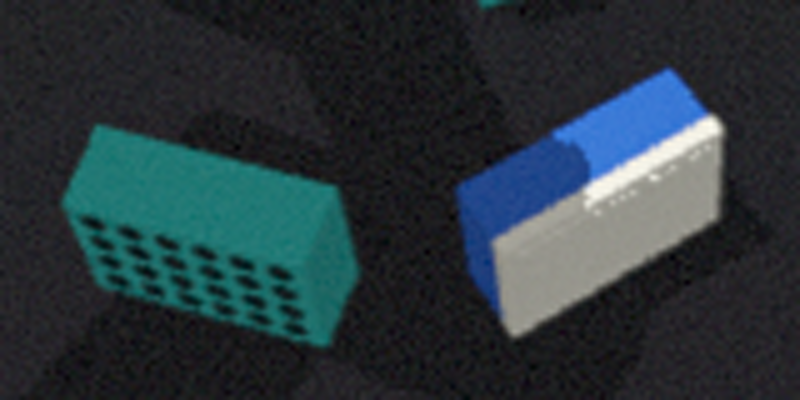

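The crop confirms it: the blue rack at crop (590,200) has its white base toward the reader, and its neighbour at crop (210,230) is turquoise. Next I'll get the lookalikes' clearances and the first move.

```bash
cat >> h.py <<'E'
def rel(xyz,yaw_deg,s=None):
    "target TCP pose (tool down) -> row numbers from current measured pose"
    s=s or status.observe(); R0=R.from_euler('xyz',s['tool_rot']); 
    d=R0.inv().apply(np.array(xyz)-s['tool_pos']); Rt=R.from_euler('xyz',[-np.pi/2,0,np.radians(yaw_deg)])
    r=(R0.inv()*Rt).as_rotvec()
    print('d',np.round(d,4),'r',np.round(r,4),'nrows min',np.linalg.norm(d)/.0625,np.degrees(np.linalg.norm(r))/10.7)
E
python3 - <<'E'
from h import *
p,P=pts('scene','s0'); z=P[...,2]
for n,roi in (('teal A',(268,108,308,175)),('teal B',(198,190,268,243)),('teal C',(180,252,252,320)),('yellow',(270,65,330,115))):
    m=np.zeros(z.shape,bool); m[roi[1]:roi[3],roi[0]:roi[2]]=1; hsv=cv2.cvtColor(p,cv2.COLOR_RGB2HSV); m&=(hsv[...,1]>120)&(z>.03)&(z<.1)
    Q=P[m]; print(n,m.sum(),np.round(np.percentile(Q[:,2],[2,98]),3),np.round(cv2.boxPoints(cv2.minAreaRect((Q[:,:2]*1000).astype(np.float32)))).tolist())
rel([.425,-.001,.200],-114.9)
E
```

```text
teal A 911 [0.033 0.089] [[267.0, 148.0], [354.0, 60.0], [387.0, 92.0], [299.0, 180.0]]
teal B 1415 [0.032 0.088] [[274.0, -131.0], [286.0, -176.0], [404.0, -144.0], [392.0, -99.0]]
teal C 1692 [0.033 0.088] [[375.0, -343.0], [421.0, -357.0], [456.0, -242.0], [410.0, -228.0]]
yellow 1079 [0.032 0.089] [[193.0, 235.0], [296.0, 170.0], [370.0, 289.0], [267.0, 354.0]]
d [-0.39    0.0437  0.4031] r [ 3.000e-04  7.544e-01 -1.400e-03] nrows min 9.001111025163768 4.039797755075478
```

```bash
python3 -m creep '[{"dx":-0.13,"dz":0.13,"ry":0.25,"gripper":0.5},{"dx":-0.26,"dz":0.27,"ry":0.5},{"dx":-0.39,"dz":0.403,"ry":0.754},{"dx":-0.39,"dz":0.403,"ry":0.754},{"dx":-0.39,"dz":0.403,"ry":0.754},{"dx":-0.39,"dz":0.403,"ry":0.754},{"dx":-0.39,"dz":0.403,"ry":0.754},{"dx":-0.39,"dz":0.403,"ry":0.754},{"dx":-0.39,"dz":0.403,"ry":0.754},{"dx":-0.39,"dz":0.403,"ry":0.754},{"dx":-0.39,"dz":0.403,"ry":0.754},{"dx":-0.39,"dz":0.403,"ry":0.754},{"dx":-0.39,"dz":0.403,"ry":0.754},{"dx":-0.39,"dz":0.403,"ry":0.754}]'
python3 - <<'E'
from h import *
s=status.observe(); print(s['qpos'],s['opening'])
rel([.4258,-.0014,.091],-114.9)
E
```

```text
[-1.39696100e+00  3.42665565e-01  1.52492192e+00 -1.55639803e-05
  1.27540705e+00 -1.46005067e-01] 0.09184165731895859
d [-0.3892  0.1527  0.4037] r [ 3.000e-04  7.544e-01 -1.400e-03] nrows min 9.299042742999067 4.039797755075478invalid input at $[0]: expected keys dx, dy, dz, rx, ry, rz, gripper
```

```bash
python3 -m creep '[{"dx":-0.04,"dy":0,"dz":0.04,"rx":0,"ry":0.08,"rz":0,"gripper":0.5},{"dx":-0.39,"dy":0.04,"dz":0.403,"rx":0,"ry":0.754,"rz":0,"gripper":0.5},{"dx":-0.39,"dy":0.04,"dz":0.403,"rx":0,"ry":0.754,"rz":0,"gripper":0.5},{"dx":-0.39,"dy":0.04,"dz":0.403,"rx":0,"ry":0.754,"rz":0,"gripper":0.5},{"dx":-0.39,"dy":0.04,"dz":0.403,"rx":0,"ry":0.754,"rz":0,"gripper":0.5},{"dx":-0.39,"dy":0.04,"dz":0.403,"rx":0,"ry":0.754,"rz":0,"gripper":0.5},{"dx":-0.39,"dy":0.04,"dz":0.403,"rx":0,"ry":0.754,"rz":0,"gripper":0.5},{"dx":-0.39,"dy":0.04,"dz":0.403,"rx":0,"ry":0.754,"rz":0,"gripper":0.5},{"dx":-0.39,"dy":0.04,"dz":0.403,"rx":0,"ry":0.754,"rz":0,"gripper":0.5},{"dx":-0.39,"dy":0.04,"dz":0.403,"rx":0,"ry":0.754,"rz":0,"gripper":0.5},{"dx":-0.39,"dy":0.04,"dz":0.403,"rx":0,"ry":0.754,"rz":0,"gripper":0.5},{"dx":-0.39,"dy":0.04,"dz":0.403,"rx":0,"ry":0.754,"rz":0,"gripper":0.5},{"dx":-0.39,"dy":0.04,"dz":0.403,"rx":0,"ry":0.754,"rz":0,"gripper":0.5}]'
python3 - <<'E'
from h import *
s=status.observe(); print(s['qpos'],s['opening'])
rel([.4258,-.0014,.091],-114.9)
E
```

```text
time: 1.72
tool_pos: [0.4247, -0.0025, 0.2038]
tool_rot: [-1.571, -0.0, -2.007]
contact_force: [-0.3, 0.4, -0.5]
opening: 0.0457
[-1.86535083e-01  2.00644166e-01  1.84239387e+00 -3.10114479e-04
  1.09854754e+00  1.82039205e+00] 0.04573436054157318
d [-0.0015  0.1128  0.0005] r [-0.0001 -0.0014  0.0003] nrows min 1.804639933556163 0.007655695333296935
```

```bash
python3 -m creep '[{"dx":0,"dy":0.05,"dz":0,"rx":0,"ry":0,"rz":0,"gripper":0.5},{"dx":0,"dy":0.1,"dz":0,"rx":0,"ry":0,"rz":0,"gripper":0.5},{"dx":-0.001,"dy":0.113,"dz":0,"rx":0,"ry":0,"rz":0,"gripper":0.5},{"dx":-0.001,"dy":0.113,"dz":0,"rx":0,"ry":0,"rz":0,"gripper":0.5},{"dx":-0.001,"dy":0.113,"dz":0.01,"rx":0,"ry":0,"rz":0,"gripper":0.5},{"dx":-0.001,"dy":0.113,"dz":0.02,"rx":0,"ry":0,"rz":0,"gripper":0.5},{"dx":-0.001,"dy":0.113,"dz":0.02,"rx":0,"ry":0,"rz":0,"gripper":0.5}]'
python3 - <<'E'
from h import *
grab('side','d1')
E
```

```text
time: 2.6
tool_pos: [0.4451, -0.0095, 0.0915]
tool_rot: [-1.568, 0.001, -2.005]
contact_force: [0.0, -0.4, -0.0]
opening: 0.046
```

View pics/d1.png

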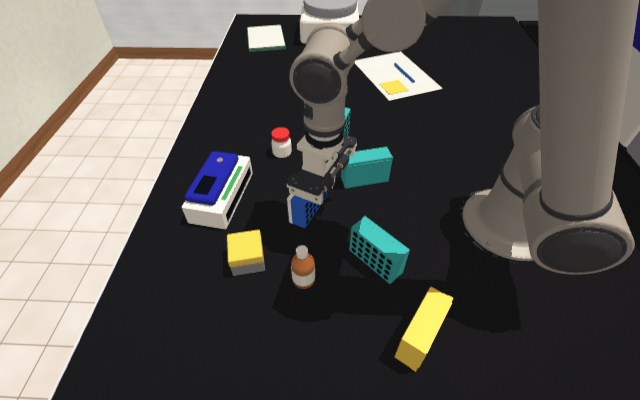

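The gripper at (320,180) in the side view stands just behind the rack's hole face, clear of the turquoise racks at (367,168) and (379,249). Now a slow push near the top, stopping to look partway.

```bash
python3 -m creep '[{"dx":0,"dy":0,"dz":0.004,"rx":0,"ry":0,"rz":0,"gripper":0.5},{"dx":0,"dy":0,"dz":0.008,"rx":0,"ry":0,"rz":0,"gripper":0.5},{"dx":0,"dy":0,"dz":0.011,"rx":0,"ry":0,"rz":0,"gripper":0.5},{"dx":0,"dy":0,"dz":0.014,"rx":0,"ry":0,"rz":0,"gripper":0.5},{"dx":0,"dy":0,"dz":0.017,"rx":0,"ry":0,"rz":0,"gripper":0.5},{"dx":0,"dy":0,"dz":0.02,"rx":0,"ry":0,"rz":0,"gripper":0.5},{"dx":0,"dy":0,"dz":0.023,"rx":0,"ry":0,"rz":0,"gripper":0.5},{"dx":0,"dy":0,"dz":0.026,"rx":0,"ry":0,"rz":0,"gripper":0.5}]'
python3 - <<'E'
from h import *
grab('side','d2')
a=cv2.resize(cv2.imread('pics/d2.png')[120:280,170:410],(780,520),interpolation=2);cv2.imwrite('pics/d2c.png',a)
E
```

```text
time: 3.65
tool_pos: [0.4675, -0.0201, 0.0907]
tool_rot: [-1.57, -0.0, -2.005]
contact_force: [-0.4, 0.3, 0.7]
opening: 0.046
```

View pics/d2c.png

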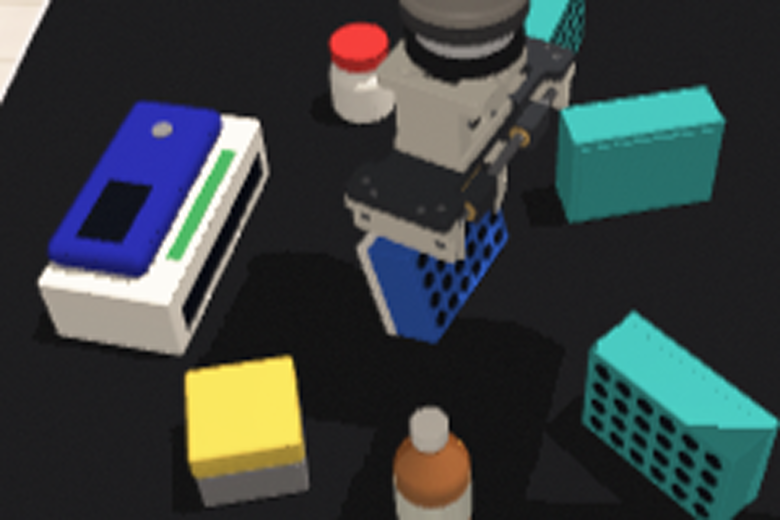

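The crop shows the rack tilting about its base edge, which is at crop (385,335), toward the reader. It isn't sliding. I'll keep pushing until it falls.

```bash
python3 -m creep '[{"dx":0,"dy":0,"dz":0.003,"rx":0,"ry":0,"rz":0,"gripper":0.5},{"dx":0,"dy":0,"dz":0.006,"rx":0,"ry":0,"rz":0,"gripper":0.5},{"dx":0,"dy":0,"dz":0.009,"rx":0,"ry":0,"rz":0,"gripper":0.5},{"dx":0,"dy":0,"dz":0.012,"rx":0,"ry":0,"rz":0,"gripper":0.5},{"dx":0,"dy":0,"dz":0.015,"rx":0,"ry":0,"rz":0,"gripper":0.5},{"dx":0,"dy":0,"dz":0.018,"rx":0,"ry":0,"rz":0,"gripper":0.5},{"dx":0,"dy":0,"dz":0.021,"rx":0,"ry":0,"rz":0,"gripper":0.5},{"dx":0,"dy":0,"dz":0.021,"rx":0,"ry":0,"rz":0,"gripper":0.5},{"dx":0,"dy":0,"dz":0.021,"rx":0,"ry":0,"rz":0,"gripper":0.5},{"dx":0,"dy":0,"dz":0.021,"rx":0,"ry":0,"rz":0,"gripper":0.5}]'
python3 - <<'E'
from h import *
grab('side','d3');grab('scene','s3')
a=cv2.resize(cv2.imread('pics/d3.png')[120:280,170:410],(780,520),interpolation=2);cv2.imwrite('pics/d3c.png',a)
E
```

```text
time: 4.95
tool_pos: [0.4861, -0.0287, 0.0907]
tool_rot: [-1.571, -0.0, -2.005]
contact_force: [0.1, -0.2, -0.8]
opening: 0.0462
```

View pics/d3c.png

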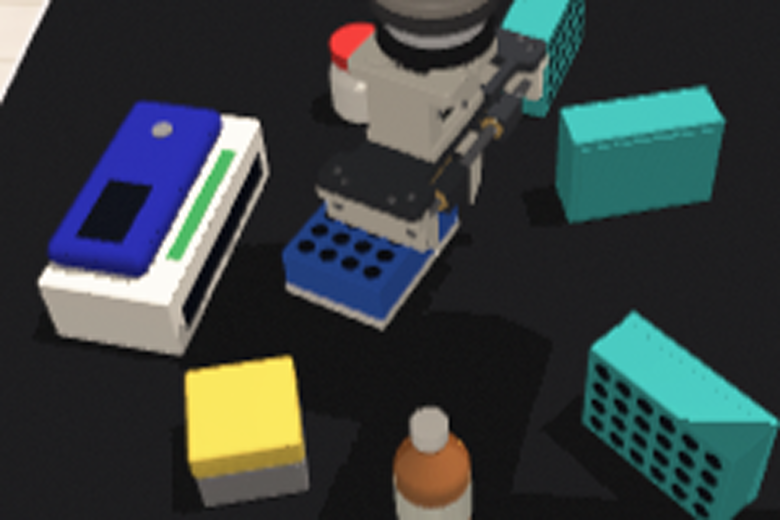

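View pics/s3.png

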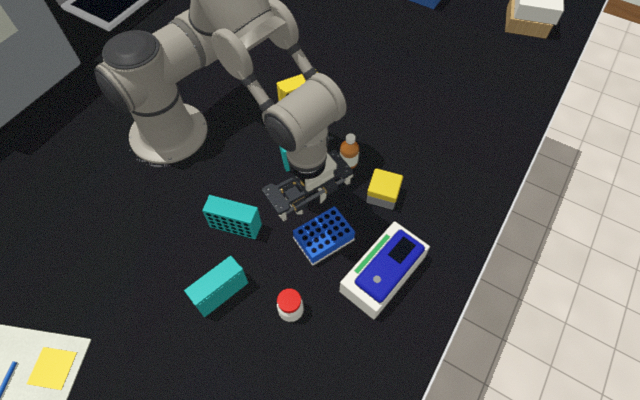

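The rack now lies on its white base with the holes up, at scene (323,235) and crop (360,260). Next I'll measure its pose relative to the reader.

```bash
cat >> h.py <<'E'
XR=np.array([np.cos(np.radians(-9.45)),np.sin(np.radians(-9.45))]); YR=np.array([-XR[1],XR[0]]); FR=np.array([.6573,-.0516])
def rackpose(cam,tag,roi):
    p,P=pts(cam,tag); z=P[...,2]; m=np.zeros(z.shape,bool); m[roi[1]:roi[3],roi[0]:roi[2]]=1
    hsv=cv2.cvtColor(p,cv2.COLOR_RGB2HSV); m&=(z>.036)&(z<.054)&(hsv[...,0]>100)&(hsv[...,0]<128)&(hsv[...,1]>90)
    n,l,st,_=cv2.connectedComponentsWithStats(m.astype(np.uint8)); m=l==1+np.argmax(st[1:,4])
    Q=P[m]; c,s,a=cv2.minAreaRect((Q[:,:2]*1000).astype(np.float32)); B=cv2.boxPoints((c,s,a))/1000
    c=np.array(c)/1000
    print('n',m.sum(),'z',np.median(Q[:,2]),'c',c.round(4),'size',np.round(s,1),'ang',round(a,2)); print(' corners world',B.round(4).tolist())
    print(' corners reader',np.stack([(B-FR)@XR,(B-FR)@YR],1).round(4).tolist(),'centre',((c-FR)@XR).round(4),((c-FR)@YR).round(4))
E
python3 - <<'E'
from h import *
rackpose('scene','s3',(280,195,370,270))
E
```

```text
n 1628 z 0.044948906181015214 c [ 0.5435 -0.0555] size [120.9  87.9] ang 65.15
 corners world [[0.4781999886035919, -0.09179999679327011], [0.5580000281333923, -0.12880000472068787], [0.6087999939918518, -0.019099999219179153], [0.5289999842643738, 0.017799999564886093]]
 corners reader [[-0.17, -0.0691], [-0.0853, -0.0924], [-0.0532, 0.0241], [-0.1379, 0.0474]] centre -0.1116 -0.0225
```

```bash
python3 - <<'E'
from h import *
t=FR-.189*XR-.02*YR; print(t); rel([*t,.0907],-99.45)
E
```

```text
[ 0.46758113 -0.04029727]
d [ 0.0183  0.     -0.012 ] r [-0.000e+00 -2.692e-01  1.000e-04] nrows min 0.35057173810678693 1.441644602908096
```

```bash
python3 -m creep '[{"dx":0.009,"dy":0,"dz":-0.012,"rx":0,"ry":-0.135,"rz":0,"gripper":0.6},{"dx":0.018,"dy":0,"dz":-0.012,"rx":0,"ry":-0.269,"rz":0,"gripper":0.6},{"dx":0.018,"dy":0,"dz":-0.012,"rx":0,"ry":-0.269,"rz":0,"gripper":0.6},{"dx":0.018,"dy":0.02,"dz":-0.012,"rx":0,"ry":-0.269,"rz":0,"gripper":0.6},{"dx":0.018,"dy":0.045,"dz":-0.012,"rx":0,"ry":-0.269,"rz":0,"gripper":0.6},{"dx":0.018,"dy":0.045,"dz":-0.012,"rx":0,"ry":-0.269,"rz":0,"gripper":0.6},{"dx":0.018,"dy":0.045,"dz":-0.012,"rx":0,"ry":-0.269,"rz":0,"gripper":0.6}]'
python3 - <<'E'
from h import *
grab('side','d4')
a=cv2.resize(cv2.imread('pics/d4.png')[120:280,170:410],(780,520),interpolation=2);cv2.imwrite('pics/d4c.png',a)
E
```

```text
time: 5.92
tool_pos: [0.4683, -0.04, 0.0463]
tool_rot: [-1.57, -0.0, -1.737]
contact_force: [0.0, 0.1, -0.7]
opening: 0.0554
```

View pics/d4c.png

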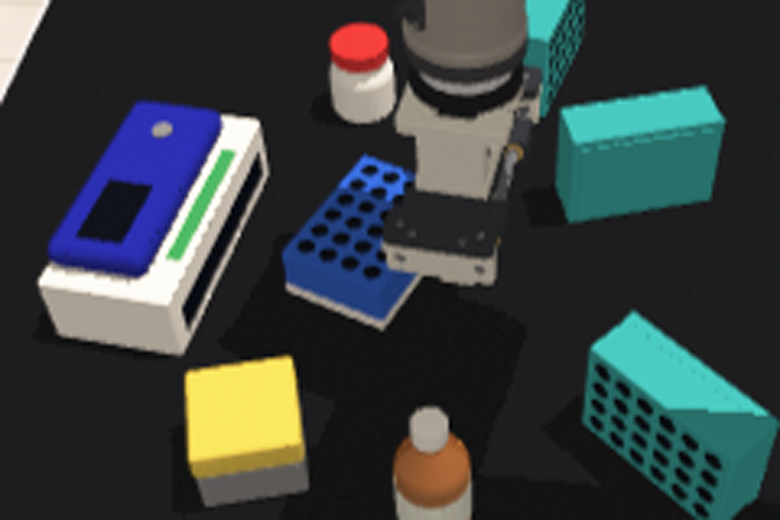

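The gripper stands behind the rack's back edge, at crop (415,270), aligned to the reader and clear of the turquoise rack. Now the first stretch of the push.

```bash
python3 -m creep '[{"dx":0,"dy":0,"dz":0.006,"rx":0,"ry":0,"rz":0,"gripper":0.6},{"dx":0,"dy":0,"dz":0.012,"rx":0,"ry":0,"rz":0,"gripper":0.6},{"dx":0,"dy":0,"dz":0.016,"rx":0,"ry":0,"rz":0,"gripper":0.6},{"dx":0,"dy":0,"dz":0.02,"rx":0,"ry":0,"rz":0,"gripper":0.6},{"dx":0,"dy":0,"dz":0.024,"rx":0,"ry":0,"rz":0,"gripper":0.6},{"dx":0,"dy":0,"dz":0.028,"rx":0,"ry":0,"rz":0,"gripper":0.6},{"dx":0,"dy":0,"dz":0.032,"rx":0,"ry":0,"rz":0,"gripper":0.6},{"dx":0,"dy":0,"dz":0.036,"rx":0,"ry":0,"rz":0,"gripper":0.6},{"dx":0,"dy":0,"dz":0.04,"rx":0,"ry":0,"rz":0,"gripper":0.6},{"dx":0,"dy":0,"dz":0.044,"rx":0,"ry":0,"rz":0,"gripper":0.6},{"dx":0,"dy":0,"dz":0.048,"rx":0,"ry":0,"rz":0,"gripper":0.6},{"dx":0,"dy":0,"dz":0.052,"rx":0,"ry":0,"rz":0,"gripper":0.6},{"dx":0,"dy":0,"dz":0.056,"rx":0,"ry":0,"rz":0,"gripper":0.6},{"dx":0,"dy":0,"dz":0.06,"rx":0,"ry":0,"rz":0,"gripper":0.6}]'
python3 - <<'E'
from h import *
grab('side','d5');grab('scene','s5')
a=cv2.resize(cv2.imread('pics/s5.png')[170:320,260:440],(600,500),interpolation=2);cv2.imwrite('pics/s5c.png',a)
rackpose('scene','s5',(280,195,375,290))
E
```

```text
time: 7.72
tool_pos: [0.5272, -0.0499, 0.0457]
tool_rot: [-1.571, -0.0, -1.736]
contact_force: [-2.7, -0.1, 0.1]
opening: 0.0552
n 1595 z 0.045057754714119436 c [ 0.581  -0.0525] size [120.7  88.2] ang 80.64
 corners world [[0.5275999903678894, -0.10490000247955322], [0.6147000193595886, -0.11919999867677689], [0.6342999935150146, -9.999999747378752e-05], [0.5472999811172485, 0.014299999922513962]]
 corners reader [[-0.1192, -0.0738], [-0.0309, -0.0737], [-0.0311, 0.047], [-0.1194, 0.0469]] centre -0.0751 -0.0134
```

View pics/s5c.png

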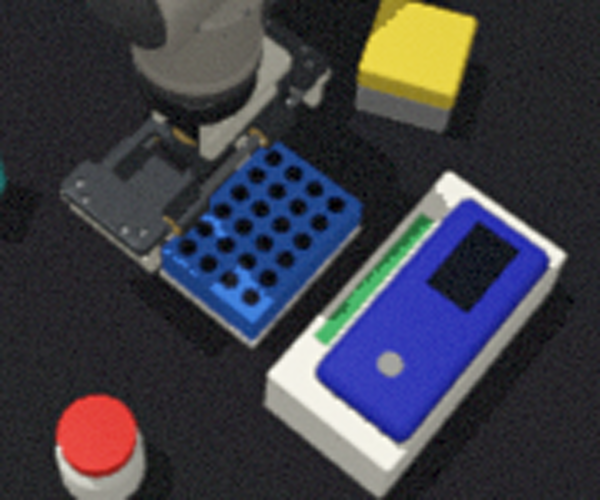

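The rack is square to the reader and offset 13 mm along it, with a gap of about 33 mm. I'll push on and then creep in.

```bash
python3 -m creep '[{"dx":0,"dy":0,"dz":0.005,"rx":0,"ry":0,"rz":0,"gripper":0.6},{"dx":0,"dy":0,"dz":0.01,"rx":0,"ry":0,"rz":0,"gripper":0.6},{"dx":0,"dy":0,"dz":0.015,"rx":0,"ry":0,"rz":0,"gripper":0.6},{"dx":0,"dy":0,"dz":0.019,"rx":0,"ry":0,"rz":0,"gripper":0.6},{"dx":0,"dy":0,"dz":0.023,"rx":0,"ry":0,"rz":0,"gripper":0.6},{"dx":0,"dy":0,"dz":0.025,"rx":0,"ry":0,"rz":0,"gripper":0.6},{"dx":0,"dy":0,"dz":0.027,"rx":0,"ry":0,"rz":0,"gripper":0.6},{"dx":0,"dy":0,"dz":0.029,"rx":0,"ry":0,"rz":0,"gripper":0.6},{"dx":0,"dy":0,"dz":0.03,"rx":0,"ry":0,"rz":0,"gripper":0.6},{"dx":0,"dy":0,"dz":0.03,"rx":0,"ry":0,"rz":0,"gripper":0.6}]'
python3 -m creep '[{"dx":0,"dy":0,"dz":0.001,"rx":0,"ry":0,"rz":0,"gripper":0.6},{"dx":0,"dy":0,"dz":0.001,"rx":0,"ry":0,"rz":0,"gripper":0.6}]'
python3 - <<'E'
from h import *
grab('scene','s6')
rackpose('scene','s6',(280,195,395,310))
E
```

```text
time: 9.07
tool_pos: [0.5567, -0.0549, 0.0457]
tool_rot: [-1.57, -0.0, -1.736]
contact_force: [-0.2, 0.2, -1.2]
opening: 0.055
time: 9.32
tool_pos: [0.5576, -0.055, 0.0457]
tool_rot: [-1.571, -0.0, -1.736]
contact_force: [-1.0, 0.4, 0.3]
opening: 0.0549
n 1556 z 0.04503219484735643 c [ 0.6112 -0.0573] size [122.5  83.6] ang 80.46
 corners world [[0.5598000288009644, -0.11079999804496765], [0.6421999931335449, -0.12470000237226486], [0.6625000238418579, -0.0038999998942017555], [0.5800999999046326, 0.009999999776482582]]
 corners reader [[-0.0864, -0.0744], [-0.0029, -0.0745], [-0.0027, 0.0479], [-0.0863, 0.0481]] centre -0.0446 -0.0132
```

Not touching yet (about 2–3 mm left), so 1 mm steps with force checks.

```bash
for i in 1; do python3 -m creep '[{"dx":0,"dy":0,"dz":0.001,"rx":0,"ry":0,"rz":0,"gripper":0.6},{"dx":0,"dy":0,"dz":0.001,"rx":0,"ry":0,"rz":0,"gripper":0.6}]'; done
python3 -m creep '[{"dx":0,"dy":0,"dz":0.001,"rx":0,"ry":0,"rz":0,"gripper":0.6},{"dx":0,"dy":0,"dz":0.001,"rx":0,"ry":0,"rz":0,"gripper":0.6}]'
```

```text
time: 9.62
tool_pos: [0.5586, -0.0552, 0.0457]
tool_rot: [-1.571, -0.0, -1.736]
contact_force: [-0.4, -0.2, 0.3]
opening: 0.055
time: 9.88
tool_pos: [0.5595, -0.0554, 0.0457]
tool_rot: [-1.571, -0.0, -1.736]
contact_force: [-2.4, 0.3, 2.4]
opening: 0.0552
```

```bash
python3 -m creep '[{"dx":0,"dy":0,"dz":0.001,"rx":0,"ry":0,"rz":0,"gripper":0.6},{"dx":0,"dy":0,"dz":0.001,"rx":0,"ry":0,"rz":0,"gripper":0.6}]'
```

```text
time: 10.12
tool_pos: [0.5596, -0.0554, 0.0457]
tool_rot: [-1.573, -0.0, -1.736]
contact_force: [-5.3, 0.4, 3.4]
opening: 0.0553
```

```bash
python3 - <<'E'
from h import *
print(status.observe()['contact_force'])
grab('side','d7')
a=cv2.resize(cv2.imread('pics/d7.png')[140:240,175:325],(780,520),interpolation=2);cv2.imwrite('pics/d7c.png',a)
E
```

```text
[-5.34100274  0.36959926  3.39877348]
```

View pics/d7c.png

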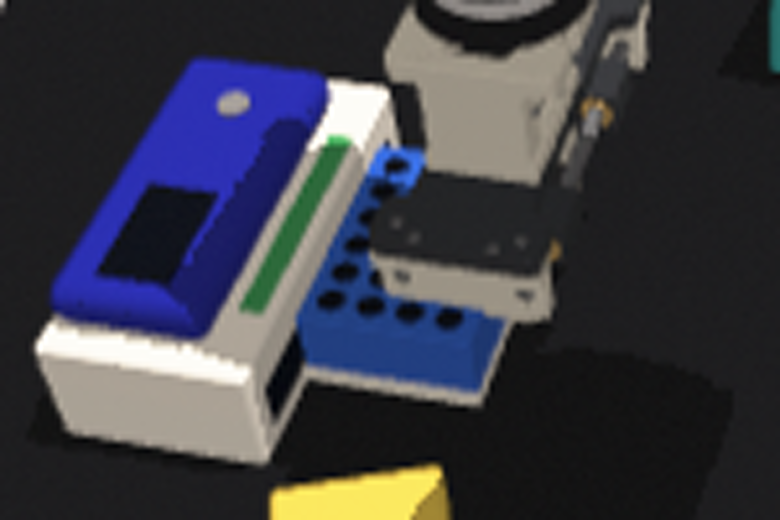

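The tool stalled with force rising to 5 N, and the crop shows the rack's side against the reader front at (300,350). One more 1 mm press to seat both ends, then back off straight away from it and raise.

```bash
python3 -m creep '[{"dx":0,"dy":0,"dz":0.001,"rx":0,"ry":0,"rz":0,"gripper":0.6},{"dx":0,"dy":0,"dz":0.001,"rx":0,"ry":0,"rz":0,"gripper":0.6}]'
python3 -m creep '[{"dx":0,"dy":0,"dz":-0.002,"rx":0,"ry":0,"rz":0,"gripper":0.6},{"dx":0,"dy":0,"dz":-0.006,"rx":0,"ry":0,"rz":0,"gripper":0.6},{"dx":0,"dy":0,"dz":-0.02,"rx":0,"ry":0,"rz":0,"gripper":0.6},{"dx":0,"dy":0,"dz":-0.05,"rx":0,"ry":0,"rz":0,"gripper":0.6},{"dx":0,"dy":-0.04,"dz":-0.055,"rx":0,"ry":0,"rz":0,"gripper":0.6},{"dx":0,"dy":-0.1,"dz":-0.06,"rx":0,"ry":0,"rz":0,"gripper":0.6},{"dx":0,"dy":-0.14,"dz":-0.1,"rx":0,"ry":0,"rz":0,"gripper":0.6},{"dx":0,"dy":-0.14,"dz":-0.1,"rx":0,"ry":0,"rz":0,"gripper":0.6},{"dx":0,"dy":-0.14,"dz":-0.1,"rx":0,"ry":0,"rz":0,"gripper":0.6}]'
python3 - <<'E'
from h import *
grab('scene','s8');grab('side','d8')
a=cv2.resize(cv2.imread('pics/s8.png')[120:330,260:450],(540,600),interpolation=2);cv2.imwrite('pics/s8c.png',a)
a=cv2.resize(cv2.imread('pics/d8.png')[120:300,170:340],(560,593),interpolation=2);cv2.imwrite('pics/d8c.png',a)
rackpose('scene','s8',(280,195,395,310)); rackpose('side','d8',(200,140,330,230))
E
```

```text
time: 10.42
tool_pos: [0.5596, -0.0553, 0.0457]
tool_rot: [-1.575, -0.0, -1.736]
contact_force: [-9.0, 1.1, 7.3]
opening: 0.0548
time: 11.55
tool_pos: [0.4633, -0.0393, 0.1854]
tool_rot: [-1.57, -0.0, -1.736]
contact_force: [0.1, 0.2, 0.7]
opening: 0.0548
n 1582 z 0.04505483072057048 c [ 0.6116 -0.0578] size [121.1  82.4] ang 80.53
 corners world [[0.5609999895095825, -0.11069999635219574], [0.6421999931335449, -0.12430000305175781], [0.6621999740600586, -0.004900000058114529], [0.5809000134468079, 0.008700000122189522]]
 corners reader [[-0.0853, -0.0742], [-0.0029, -0.0742], [-0.0029, 0.0469], [-0.0853, 0.0469]] centre -0.0441 -0.0136
n 1271 z 0.044692338394667575 c [ 0.6138 -0.0579] size [124.   87.1] ang 80.4
 corners world [[0.5605000257492065, -0.11180000007152557], [0.646399974822998, -0.12630000710487366], [0.6671000123023987, -0.004000000189989805], [0.5812000036239624, 0.010499999858438969]]
 corners reader [[-0.0856, -0.0753], [0.0015, -0.0755], [0.0018, 0.0485], [-0.0853, 0.0487]] centre -0.0419 -0.0134
```

View pics/s8c.png

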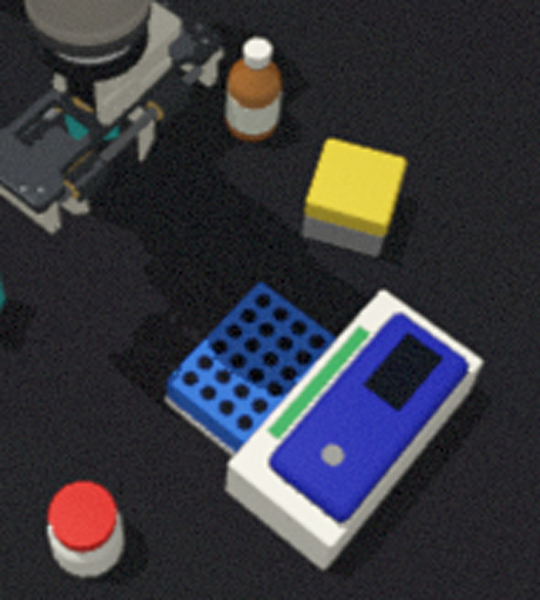

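View pics/d8c.png

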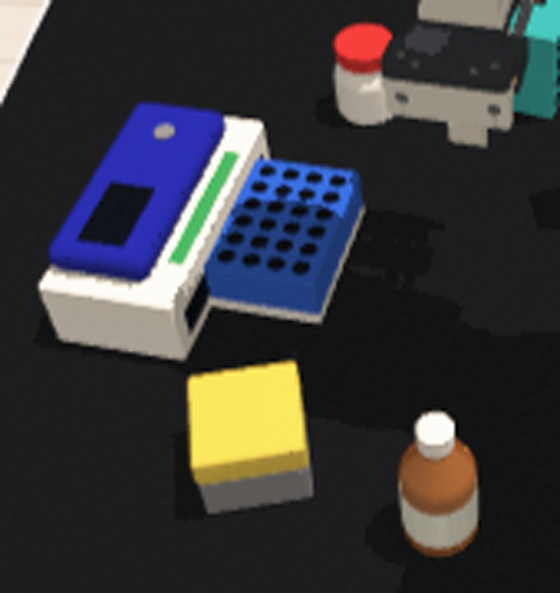

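```bash
python3 - <<'E'
from h import *
for t in('s0','s8'):
    p,P=pts('scene',t); z=P[...,2]
    for n,r,lo,hi in(('jar',(270,280,310,325),.063,.08),('bottle',(335,130,365,172),.03,.12),('tip',(360,165,408,210),.052,.066)):
        m=np.zeros(z.shape,bool); m[r[1]:r[3],r[0]:r[2]]=1; m&=(z>lo)&(z<hi); print(t,n,m.sum(),P[m].mean(0).round(4))
print(robot.hand_in())
E
```

```text
s0 jar 436 [ 0.5721 -0.2432  0.0697]
s0 bottle 434 [0.4867 0.1632 0.0724]
s0 tip 743 [0.6087 0.1273 0.0597]
s8 jar 436 [ 0.572  -0.2431  0.0697]
s8 bottle 430 [0.4865 0.1632 0.0728]
s8 tip 748 [0.609  0.127  0.0599]
the job is handed in; nothing more can be done
None
```

The rack is on its white base with the holes up and its long side flush against the front of the reader. I handed the job in at about 12 s of the 42 s allowed.

**How it was done:** I pushed the top of the blue rack with the half-open fingers until it fell over. I then pushed it along the bench with both fingers until it met the reader, without gripping or lifting it.

**Last checks:**
- **Flush:** On the last press the tool stopped moving and the force rose to about 12 N. The rack is square to the reader within about 0.2°. Its back edge is 85 mm from the reader front, which matches its own depth.
- **Position:** It sits about 13 mm off the reader's middle, so its whole length is in front with at least 25 mm to spare at each end.
- **Bystanders:** The bottle, jar and tip box measured within 0.5 mm of where they started.
- **Gripper:** It was raised and well clear of everything at hand-in.

**Disagreement between views:** The scene camera put the rack's front edge 3 mm short of the reader, and the side camera put it 2 mm inside it. In the scene view the reader hides that edge. The calibration is only good to about 2 mm, so I relied on the press contact and the back-edge position.

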